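Lay out gate finials by height along the bar

TASK

Stand the four steel finials on the four round marks of the gate bar, one centred on each mark, in order of height: the tallest on the mark next to the square post, then each next shorter one, with the shortest farthest from the post. Set each one down gently, upright, without dropping it or knocking any over.

Things in the scene. Friction and masses are not known exactly. Their poses are not given: they have to be found in the camera images.
- finialA_center (a point): the shortest of four loose steel gate finials: a plain upright cylinder 28 mm in diameter whose side is straight up to 70 % of the height, with a cone on top, 44 mm tall in all, standing on the bench (z = 0). This point is on its axis half-way up, 22 mm over its flat foot. z is its axis; yaw has no meaning. 0.07 to 0.14 kg.
- finialB_center (a point): the second shortest of four loose steel gate finials: a plain upright cylinder 36 mm in diameter whose side is straight up to 70 % of the height, with a cone on top, 58 mm tall in all, standing on the bench (z = 0). This point is on its axis half-way up, 29 mm over its flat foot. z is its axis; yaw has no meaning. 0.13 to 0.25 kg.
- finialC_center (a point): the second tallest of four loose steel gate finials: a plain upright cylinder 44 mm in diameter whose side is straight up to 70 % of the height, with a cone on top, 72 mm tall in all, standing on the bench (z = 0). This point is on its axis half-way up, 36 mm over its flat foot. z is its axis; yaw has no meaning. 0.20 to 0.39 kg.
- finialD_center (a point): the tallest of four loose steel gate finials: a plain upright cylinder 52 mm in diameter whose side is straight up to 70 % of the height, with a cone on top, 86 mm tall in all, standing on the bench (z = 0). This point is on its axis half-way up, 43 mm over its flat foot. z is its axis; yaw has no meaning. 0.28 to 0.56 kg.
- mark1: one of four identical flat bright discs, 54 mm across with a dark centre dot, in a row along a fixed dark flat bar (60 mm wide, 640 long, 10 thick) clamped on the bench. Origin: its centre on the bar's top face, z = 10 mm. Marks are 75 to 105 mm apart, unevenly; the row lies within 0.2 rad of world y (the mark's y axis runs along it). The names' numbers say nothing about their order in the row.
- mark2: one of four identical flat bright discs, 54 mm across with a dark centre dot, in a row along a fixed dark flat bar (60 mm wide, 640 long, 10 thick) clamped on the bench. Origin: its centre on the bar's top face, z = 10 mm. Marks are 75 to 105 mm apart, unevenly; the row lies within 0.2 rad of world y (the mark's y axis runs along it). The names' numbers say nothing about their order in the row.
- mark3: one of four identical flat bright discs, 54 mm across with a dark centre dot, in a row along a fixed dark flat bar (60 mm wide, 640 long, 10 thick) clamped on the bench. Origin: its centre on the bar's top face, z = 10 mm. Marks are 75 to 105 mm apart, unevenly; the row lies within 0.2 rad of world y (the mark's y axis runs along it). The names' numbers say nothing about their order in the row.
- mark4: one of four identical flat bright discs, 54 mm across with a dark centre dot, in a row along a fixed dark flat bar (60 mm wide, 640 long, 10 thick) clamped on the bench. Origin: its centre on the bar's top face, z = 10 mm. Marks are 75 to 105 mm apart, unevenly; the row lies within 0.2 rad of world y (the mark's y axis runs along it). The names' numbers say nothing about their order in the row.
- post: fixed upright stub of square steel tube, 40 x 40 mm, 70 mm tall, open on top, standing on the bar at one end of the row, either end, 80 to 100 mm from the nearest mark; the other end has only a flat dark ring 54 mm across, 6 mm thick. Origin: centre of its foot on the bar's top face, 10 mm over the bench. Its y axis runs along the bar.
Not all that is in view belongs to the job. Leave any blue or yellow look-alike of the part that bears finialC_center alone. What is shaped like the part that bears finialA_center but blue or orange is not meant.

How it is judged:
By the outcome, as a careful person would: the job done as asked, in the order asked, and still so for the second after the job is handed in, with the robot touching nothing.
It also fails if it takes over 112 s, if anything falls off the work surface, if the arm or the gripper's body presses on something with over 40 N, if the wrist force passes 120 N, or if a joint passes its speed limit or range.

ROBOT

A 6-joint arm with a two-finger parallel gripper is mounted at the origin on the work surface. World frame = base frame: x ahead of the robot, y to its left, z up, the work surface at z = 0. Lengths are in mm, angles in rad, forces in N, time in s.
With the tool pointing down it reaches from about 350 to 925 mm from the base axis. Payload 6.4 kg.
Tool frame: the origin (TCP) lies midway between the tips of the shut fingers; the grasp point (between the pads) lies 19 mm behind it (arm.pinch_z is the distance from the TCP to the grasp point, in mm); z points along the fingers, y is the line along which they close (so a half turn about z gives the same grasp; the last joint's range is limited). The gripper opens to 94 mm and grips with 3 to 60 N. Pads are 16 mm wide; open, the fingers measure 119 mm over their backs; the gripper's body (75 mm by 177 mm) begins 78 mm behind the grasp point.
Start: joints at [0.931, 0.245, 1.558, -0, 1.339, -0.174], TCP at [291.939, 580.763, 205.455] pointing down, gripper open.
Joint ranges: [-3.13, 3.13], [-1.02, 2.26], [0.13, 2.54], [-0.95, 4.09], [0.21, 2.88], [-2.74, 2.74]. Speed limits (rad/s): [2.57, 2.57, 3.14, 3.14, 3.14, 3.14].

INTERFACE

Orientations are given as a unit quaternion [x, y, z, w].
In Python, from bench import arm gives the robot as it stands. The module is installed in compiled form; this text tells all that it offers.
- The arm moves only by the tool play_rows, never from a script. Its argument "deltas" is a list of rows, each a list of 6 numbers: the shift along the world's x, y, z in cm, then the turn, a rotation vector about the world's x, y, z in rad. A call has exactly 5 rows; each row is the pose to reach, as a shift and turn from the pose commanded when the call began; what a row does not reach only later rows make up. A row lasts 1/10 s, in which the tool goes at most 50 mm and 8.59 degrees, less where a joint would pass 70% of its speed; a pose out of reach is approached as far as the arm can. A call with a gripper value outside its range is refused whole. "jaw" is the opening, from -1 (shut) to 1 (fully open), set as the call begins (left out, the last holds). The fingers move at their own pace and stop on an object; the grip force is fixed at half the most. Time passes only in rows, so rows that repeat a pose let the fingers close, or fill a call up. It gives the time, the measured TCP pose, the force, the opening and the grip force at its end, in the units of the state.
- arm.state(): the state, without advancing time (a new reading comes with each control period).
- arm.snapshot(name): name is "scene" or "top" or "wrist"; returns (picture, depth): 480x640x3 uint8, blue, green, red; 480x640 float32, mm along the optical axis (not along the pixel's ray), 0 where there is no reading.
- arm.get_calibration(name): a dict with "fov_y" (degrees; the focal length in pixels is half the picture's height over the tangent of half this angle, whatever the lens; pixels are square), "cx", "cy" (the principal point, pixels), "world_from_camera" (4x4, takes a point from camera to world coordinates); the wrist camera has in their place "hand_eye" (4x4, takes a point from camera to tool coordinates, whose origin is the TCP and whose axes are the flange's). Camera axes: x right, y down, z forward; pixel columns grow to the right and rows downward; lengths in mm; the calibration is good to about 2 mm. The wrist camera is an equidistant fisheye: a pixel r from the principal point sees the ray r / f radians off the axis. A picture is of the moment at which its call begins: read the wrist's pose just before it. get_calibration takes no time and is no camera call.
- arm.hand_in(): hands the job in; it is judged then, once.
The state is a dict: "clock": time; "qpos": joint angles; "qd": joint speeds; "effort": joint torques, N m; "tcp_pos": TCP position; "eef_rot": TCP orientation; "contact_force": force on the tool from outside, world axes, zero at the start; "torque": the same for the moment, N m; "opening": finger opening in mm; "grasp_force": force on a finger pad.
Only numpy, scipy, OpenCV 4.12 (cv2) and the standard library are available. Lean on these libraries where they do the work, as an engineer would, in place of code of your own. Each camera call takes 0.05 s, during which the arm holds its last target. There are 200 camera calls.

## Working session

There is one attempt and no reset: what is moved stays moved. The work goes in short steps, Python scripts to look and compute and a tool call to move; the robot and the scene stay as the last step left them, time stands still between calls to the robot, and variables do not carry over. Pictures are saved under pics/ and viewed, at most 14 in all, crops included, and the job is handed in when it is done.

Besides the shell and the picture viewer there is one more tool, called by a JSON object that holds its "name" and its "arguments", one argument or row to a line. play_rows: Moves the arm, as the interface text tells. Its arguments: {"type":"object","properties":{"deltas":{"type":"array"},"jaw":{"type":"number"}},"required":["deltas"]}

```bash
mkdir -p pics; python3 - <<'E'
from bench import arm
import cv2,numpy as np
s=arm.state();print(s)
print(arm.pinch_z)
for n in("scene","top"):
    p,d=arm.snapshot(n);cv2.imwrite(f"pics/{n}0.png",p);np.save(n+"0.npy",d)
    print(n,arm.get_calibration(n))
print(arm.get_calibration("wrist"))
E
```

```text
{'clock': 0.0, 'qpos': array([ 9.30914395e-01,  2.45780726e-01,  1.55899843e+00, -1.55490613e-05,
        1.33869177e+00, -1.74143113e-01]), 'qd': array([ 1.20855750e-04, -8.24345106e-04, -4.15219171e-05, -2.32697599e-04,
        9.11491279e-04,  2.03918217e-03]), 'effort': array([ 4.26204388e-04, -4.15848792e+01, -3.14602447e+01,  6.84272870e-02,
        3.34432872e-02, -1.35540572e-04]), 'tcp_pos': array([291.56657848, 580.27166063, 204.37506924]), 'eef_rot': array([ 2.30768580e-01,  9.73008212e-01, -8.65411950e-04, -3.64827929e-04]), 'contact_force': array([-0.22555369, -1.12123221,  0.16534944]), 'torque': array([ 0.02367592, -0.02365894, -0.03338706]), 'grasp_force': 0.0, 'opening': 93.68535020954181}
18.8
scene {'fov_y': 44.53301449276956, 'cx': 309.07847849617036, 'cy': 246.14283323773637, 'world_from_camera': array([[ 4.77912958e-01,  6.04821823e-01, -6.37016301e-01,
         1.24691773e+03],
       [ 8.78325126e-01, -3.38946326e-01,  3.37135524e-01,
        -3.71613795e+02],
       [-1.20074129e-02, -7.20628858e-01, -6.93217045e-01,
         8.86418769e+02],
       [ 0.00000
[... 254 characters left out ...]
00e+02],
       [-9.99928802e-01, -1.15510536e-02, -2.99408963e-03,
         2.45113692e+01],
       [ 4.14906710e-03, -1.01298938e-01, -9.94847380e-01,
         1.00757670e+03],
       [ 0.00000000e+00,  0.00000000e+00,  0.00000000e+00,
         1.00000000e+00]])}
{'fov_y': 65.70646984690485, 'cx': 315.24111438777305, 'cy': 241.39190117069268, 'hand_eye': array([[-9.56163748e-04, -9.66621538e-01, -2.56206728e-01,
         7.41132465e+01],
       [ 9.99999298e-01, -1.10362005e-03,  4.31760052e-04,
        -4.06499519e-01],
       [-7.00103447e-04, -2.56206135e-01,  9.66621915e-01,
        -1.78579216e+02],
       [ 0.00000000e+00,  0.00000000e+00,  0.00000000e+00,
         1.00000000e+00]])}
```

View pics/top0.png

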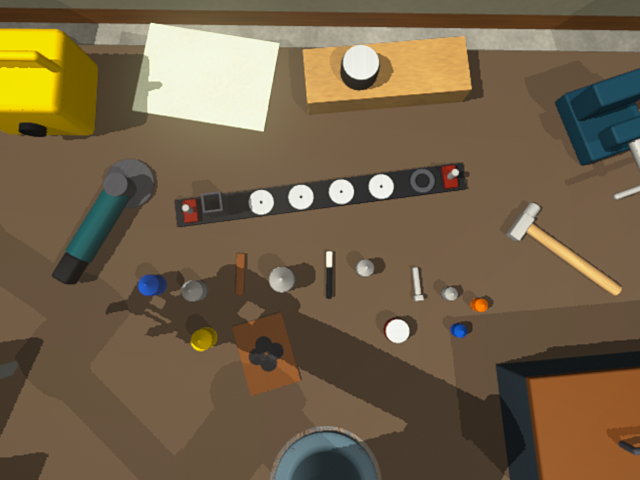

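View pics/scene0.png

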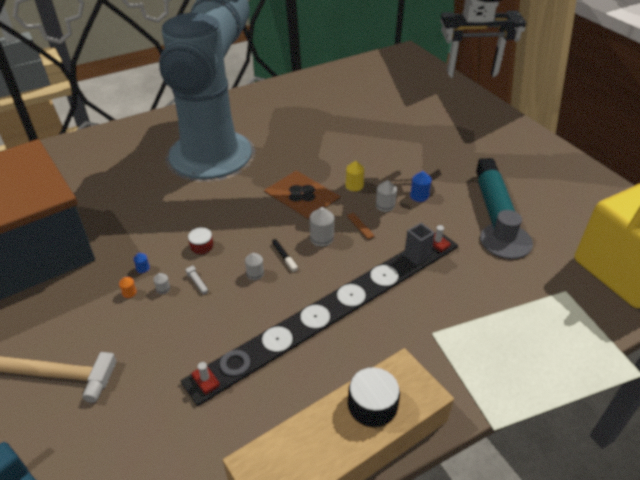

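Top view: steel finials C (193,290), D (282,279), B (365,267) and A (450,293). The look-alikes are blue (151,285), yellow (203,339), orange (480,305), blue (460,330), plus the white/red cap (397,330). The post is at (211,203), on the +y end. Marks are at x=261, 301, 341 and 381, and the ring is at (422,181).

```bash
cat > h.py <<'E'
import cv2,numpy as np
from bench import arm
from scipy.spatial.transform import Rotation as R
def cloud(n,d,c):
    f=240/np.tan(np.radians(c["fov_y"]/2));v,u=np.mgrid[:480,:640]
    P=np.stack([(u-c["cx"])/f*d,(v-c["cy"])/f*d,d],-1);T=c["world_from_camera"]
    return P@T[:3,:3].T+T[:3,3]
def cast(c,uv,z):
    f=240/np.tan(np.radians(c["fov_y"]/2));T=c["world_from_camera"]
    r=T[:3,:3]@np.array([(uv[0]-c["cx"])/f,(uv[1]-c["cy"])/f,1]);return T[:3,3]+r*(z-T[2,3])/r[2]
E
python3 - <<'E'
from h import *
H=dict(A=44,B=58,C=72,D=86)
seeds={"top":dict(C=(193,290),D=(282,279),B=(365,267),A=(450,293)),"scene":dict(A=(161,284),B=(255,266),D=(322,227),C=(386,197))}
for n in("top","scene"):
    d=np.load(n+"0.npy");c=arm.get_calibration(n);W=cloud(n,d,c);im=cv2.imread(f"pics/{n}0.png")
    for k,(u,v) in seeds[n].items():
        w=W[v-28:v+29,u-28:u+29].reshape(-1,3)
        ctr=np.median(w[w[:,2]>10][:, :2],0) if 0 else W[v,u,:2]
        w=w[np.hypot(*(w[:,:2]-ctr).T)<50]
        q=w[w[:,2]>.72*H[k]]; a=w[w[:,2]>8]
        print(n,k,"cone",q.mean(0).round(1),len(q),"maxz",a[:,2].max().round(1),"bbox",(a.min(0)[:2]).round(),a.max(0)[:2].round(), "mid",((a.min(0)+a.max(0))/2)[:2].round(1))
    m=(im.min(2)>170).astype(np.uint8)
    for cn in cv2.findContours(m,0,2)[0]:
        A=cv2.contourArea(cn)
        if 250<A<900:
            M=cv2.moments(cn);u=(M["m10"]/A,M["m01"]/A);p=cast(c,u,10);print(n,"disc",np.round(u),A,p.round(1),W[int(u[1])+5,int(u[0])+5].round(1))
c=arm.get_calibration("top")
print("post",cast(c,(211,203),80),"ring",cast(c,(422,181),16))
E
```

```text
top C cone [399.3 277.7  60. ] 321 maxz 74.2 bbox [377. 258.] [420. 301.] mid [398.6 279.4]
top D cone [423.8  94.5  71.6] 446 maxz 88.1 bbox [398.  70.] [448. 119.] mid [423.3  94.5]
top B cone [450.3 -77.5  48.5] 198 maxz 60.0 bbox [432. -94.] [468. -61.] mid [450.  -77.4]
top A cone [ 398.1 -258.8   36.7] 116 maxz 44.8 bbox [ 385. -272.] [ 411. -246.] mid [ 398.2 -258.9]
top disc [397. 331.] 390.5 [ 316.9 -149.3   10. ] [ 310.8 -155.    34.4]
top disc [524. 222.] 342.5 [ 553.4 -428.8   10. ] [ 541.6 -433.2   21.7]
top disc [261. 202.] 414.5 [592.4 146.7  10. ] [582.9 136.4   8.8]
top disc [301. 197.] 437.0 [604.7  61.1  10. ] [594.7  51.1  10.7]
top disc [341. 191.] 434.0 [617.4 -27.6  10. ] [606.6 -36.4  11.8]
top disc [381. 186.] 428.5 [ 630.1 -114.8   10. ] [ 618.8 -124.1   12.2]
scene A cone [ 403.4 -260.6   37.3] 97 maxz 45.9 bbox [ 391. -274.] [ 415. -245.] mid [ 402.9 -259.5]
scene B cone [456.6 -80.5  48.3] 163 maxz 62.1 bbox [441. -97.] [472. -61.] mid [456.1 -79.1]
scene D cone [432.8  91.2  71.6] 286 maxz 88.0 bbox [403.  69.] [453. 120.] mid [428.3  94.5]
scene C cone [405.4 275.2  59.8] 177 maxz 73.1 bbox [384. 256.] [424. 300.] mid [404.3 278. ]
scene disc [ 98. 371.] 336.5 [ 539.5 -424.6   10. ] [ 566.3 -419.    25.6]
scene disc [277. 338.] 470.0 [ 629.2 -115.8   10. ] [ 642.5 -113.6   10.3]
scene disc [315. 316.] 422.5 [616.6 -28.1  10. ] [629.5 -26.1  10.4]
scene disc [351. 294.] 382.0 [603.5  60.7  10. ] [618.8  61.   11.5]
scene disc [384. 275.] 324.5 [591.3 146.6  10. ] [604.8 148.8   7. ]
scene disc [628.  15.] 375.0 [ -53.4 1630.2   10. ] [ 231.2 1219.2  183.9]
post [575.78664471 240.45539474  80.        ] ring [ 641.19328309 -204.66499635   16.        ]
```

{"name": "play_rows", "arguments": {
  "deltas": [
    [1.5, -4, 0, 0, 0, -0.13],
    [3, -8, 0, 0, 0, -0.26],
    [4.5, -12, 0, 0, 0, -0.39],
    [6, -16, 0, 0, 0, -0.52],
    [7.5, -20, 0, 0, 0, -0.65]
  ],
  "jaw": 1
}}

```text
clock: 0.6
tcp_pos: [366.9, 379.0, 205.0]
eef_rot: [0.531, 0.847, -0.0, -0.0]
contact_force: [0.7, -0.0, -0.2]
opening: 94.2
grasp_force: 0.0
```

{"name": "play_rows", "arguments": {
  "deltas": [
    [1, -3, -1, 0, 0, -0.1],
    [2, -6, -2, 0, 0, -0.2],
    [3.2, -10.1, -3, 0, 0, -0.312],
    [3.2, -10.1, -4, 0, 0, -0.312],
    [3.2, -10.1, -5, 0, 0, -0.312]
  ]
}}

```text
clock: 1.1
tcp_pos: [399.0, 279.3, 154.8]
eef_rot: [0.655, 0.755, 0.0, -0.0]
contact_force: [-0.7, 1.6, -0.3]
opening: 93.9
grasp_force: 0.0
```

```bash
cat >> h.py <<'E'
def wcast(uv,z,s,c):
    """wrist fisheye pixel -> world point at height z"""
    f=240/np.tan(np.radians(c["fov_y"]/2));d=np.array([uv[0]-c["cx"],uv[1]-c["cy"]]);r=np.hypot(*d);t=r/f
    k=np.r_[d/max(r,1e-6)*np.sin(t),np.cos(t)];E=c["hand_eye"];Q=R.from_quat(s["eef_rot"]).as_matrix()
    o=Q@E[:3,3]+s["tcp_pos"];k=Q@(E[:3,:3]@k);return o+k*(z-o[2])/k[2]
def wproj(P,s,c):
    f=240/np.tan(np.radians(c["fov_y"]/2));E=c["hand_eye"];Q=R.from_quat(s["eef_rot"]).as_matrix()
    p=E[:3,:3].T@(Q.T@(np.array(P)-s["tcp_pos"])-E[:3,3]);r=np.hypot(p[0],p[1]);t=np.arctan2(r,p[2])
    return np.array([c["cx"],c["cy"]])+p[:2]/r*t*f
def look(name):
    s=arm.state();p,d=arm.snapshot("wrist");cv2.imwrite(f"pics/{name}.png",p);np.save(name+".npy",d)
    y=R.from_quat(s["eef_rot"]).as_matrix()
    print("t",s["clock"],"tcp",s["tcp_pos"].round(1),"yaw y",np.arctan2(y[1,1],y[0,1]).round(3),"z",y[:,2].round(4),"F",s["contact_force"].round(1),"open",s["opening"].round(1))
    return s,p,d,arm.get_calibration("wrist")
E
python3 - <<'E'
from h import *
s,p,d,c=look("w1")
print(wproj((399.3,277.7,72),s,c),wproj((399.3,277.7,0),s,c))
W=cloud("top",np.load("top0.npy"),arm.get_calibration("top"))
print("block",W[105,381].round(),W[98,440].round(),"knob",W[65,360].round(), W[52,420].round())
E
```

```text
Traceback (most recent call last):
  File "h.py", line 23, in look
    print("t",s["clock"],"tcp",s["tcp_pos"].round(1),"yaw y",np.arctan2(y[1,1],y[0,1]).round(3),"z",y[:,2].round(4),"F",s["contact_force"].round(1),"open",s["opening"].round(1))
                                                                                                                                                           ^^^^^^^^^^^^^^^^^^
AttributeError: 'float' object has no attribute 'round'
```

View pics/w1.png

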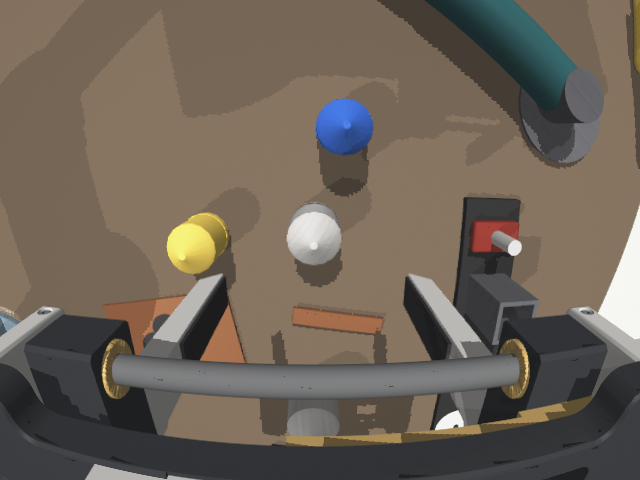

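The wrist view shows the steel finial at (314,240), with its apex at about (314,246) and the blue (345,127) and yellow (195,245) look-alikes beside it. The choice of C is confirmed.

```bash
sed -i 's/s\["opening"\].round(1)/round(s["opening"],1)/' h.py; cat >> h.py <<'E'
def steel(p,s,c,guess,h,dia):
    """wrist silhouette of a finial's cone base circle: returns apex guess cast and grey-blob info"""
    g=wproj((*guess,.85*h),s,c).astype(int);hsv=cv2.cvtColor(p,cv2.COLOR_BGR2HSV)
    m=((hsv[...,1]<45)&(hsv[...,2]>95)).astype(np.uint8);n,l,st,ce=cv2.connectedComponentsWithStats(m)
    k=l[g[1],g[0]];return st[k],ce[k],l==k
E
python3 - <<'E'
from h import *
s,p,d,c=look("w2")
print(wproj((399.3,277.7,72),s,c),wcast((314,246),72,s,c).round(1))
print(steel(p,s,c,(399,278),72,44)[:2])
W=cloud("top",np.load("top0.npy"),arm.get_calibration("top"))
print("block",W[105,381].round(),W[98,440].round(),"knob",W[65,360].round(), W[52,420].round())
E
```

```text
t 1.15 tcp [397.7 279.5 153. ] yaw y 0.143 z [-3.1e-03 -9.0e-04 -1.0e+00] F [-1.2  0.  -1.8] open 93.8
[317.45377526 251.02239013] [396.3 281.1  72. ]
(array([ 288,  202,   56,   65, 2801], dtype=int32), array([315.73438058, 234.72688326]))
block [ 809. -114.   25.] [ 824. -243.   32.] knob [853. -58. 122.] [ 909. -191.   69.]
```

{"name": "play_rows", "arguments": {
  "deltas": [
    [0, 0, -4, 0, 0, 0],
    [0, 0, -8, 0, 0, 0],
    [0, 0, -11.5, 0, 0, 0],
    [0, 0, -13.5, 0, 0, 0],
    [0, 0, -14.3, 0, 0, 0]
  ]
}}

```text
clock: 1.7
tcp_pos: [397.0, 280.3, 10.3]
eef_rot: [0.654, 0.757, -0.002, -0.001]
contact_force: [0.4, -0.7, 0.5]
opening: 93.9
grasp_force: 0.0
```

{"name": "play_rows", "arguments": {
  "deltas": [
    [0, 0, 0, 0, 0, 0],
    [0, 0, 0, 0, 0, 0],
    [0, 0, 0, 0, 0, 0],
    [0, 0, 0, 0, 0, 0],
    [0, 0, 0, 0, 0, 0]
  ],
  "jaw": -1
}}

```text
clock: 2.2
tcp_pos: [399.5, 280.0, 13.3]
eef_rot: [0.655, 0.756, 0.001, 0.0]
contact_force: [0.1, 0.6, 0.5]
opening: 57.4
grasp_force: 0.0
```

{"name": "play_rows", "arguments": {
  "deltas": [
    [0, 0, 0, 0, 0, 0],
    [0, 0, 0, 0, 0, 0],
    [0, 0, 0, 0, 0, 0],
    [0, 0, 0, 0, 0, 0],
    [0, 0, 0, 0, 0, 0]
  ]
}}

```text
clock: 2.7
tcp_pos: [398.6, 279.7, 12.6]
eef_rot: [0.655, 0.756, -0.001, -0.0]
contact_force: [-4.8, -0.5, 6.8]
opening: 43.6
grasp_force: 30.0
```

{"name": "play_rows", "arguments": {
  "deltas": [
    [0, 0, 1, 0, 0, 0],
    [0, 0, 3, 0, 0, 0],
    [0, 0, 6, 0, 0, 0],
    [0, 0, 9, 0, 0, 0],
    [0, 0, 10.5, 0, 0, 0]
  ]
}}

```text
clock: 3.2
tcp_pos: [400.1, 280.2, 120.0]
eef_rot: [0.655, 0.756, 0.002, 0.001]
contact_force: [0.7, 0.1, -4.2]
opening: 43.8
grasp_force: 30.0
```

{"name": "play_rows", "arguments": {
  "deltas": [
    [1.5, -1.6, 0, 0, 0, 0],
    [4, -4.3, 0, 0, 0, 0],
    [7, -7.5, 0, 0, 0, 0],
    [10, -10.7, 0, 0, 0, 0],
    [13, -13.9, 0, 0, 0, 0]
  ]
}}

```text
clock: 3.7
tcp_pos: [529.5, 139.3, 117.2]
eef_rot: [0.655, 0.756, -0.0, -0.0]
contact_force: [0.6, 0.8, -2.7]
opening: 43.7
grasp_force: 30.0
```

{"name": "play_rows", "arguments": {
  "deltas": [
    [3, -3.2, 0, 0, 0, 0],
    [5.5, -5.9, 0, 0, 0, 0],
    [7, -7.5, 0, 0, 0, 0],
    [7.5, -8, 0, 0, 0, 0],
    [7.5, -8, 0, 0, 0, 0]
  ]
}}

```text
clock: 4.2
tcp_pos: [603.8, 60.3, 116.9]
eef_rot: [0.655, 0.755, -0.0, -0.0]
contact_force: [-0.4, -0.0, -4.3]
opening: 43.2
grasp_force: 30.0
```

```bash
python3 - <<'E'
from h import *
s,p,d,c=look("w3")
t=s["tcp_pos"];print("apex expect",wproj(t+[0,0,59],s,c))
for m in((591.9,146.7),(604.1,60.9),(616.9,-27.8),(629.6,-115.3)): print(m,wproj((*m,10),s,c).round())
E
```

```text
t 4.2 tcp [603.8  60.3 116.9] yaw y 0.142 z [-9.e-04  2.e-04 -1.e+00] F [-0.4 -0.  -4.3] open 43.2
apex expect [315.03555438 351.02045868]
(591.9, 146.7) [316. 128.]
(604.1, 60.9) [316. 239.]
(616.9, -27.8) [316. 338.]
(629.6, -115.3) [316. 414.]
```

View pics/w3.png

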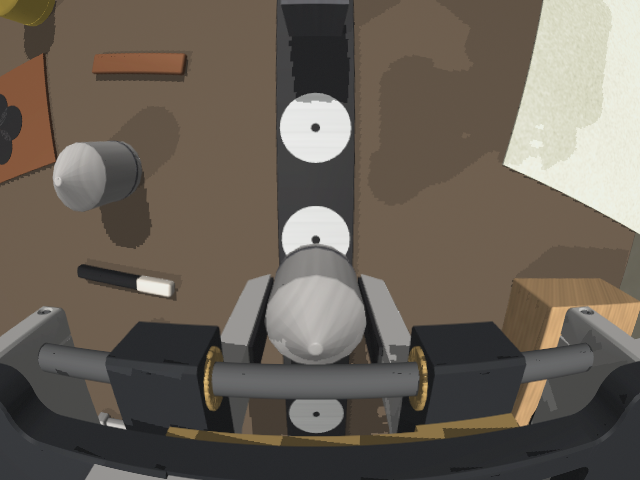

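Marks appear at (316,127) and (316,239), exactly where predicted. The held apex is at (315,347), about 1 mm off along the row. I'll lower it.

{"name": "play_rows", "arguments": {
  "deltas": [
    [0, -0.1, -3, 0, 0, 0],
    [0, -0.1, -6, 0, 0, 0],
    [0, -0.1, -8, 0, 0, 0],
    [0, -0.1, -8.8, 0, 0, 0],
    [0, -0.1, -9.2, 0, 0, 0]
  ]
}}

```text
clock: 4.75
tcp_pos: [602.9, 60.8, 24.8]
eef_rot: [0.654, 0.756, -0.0, -0.001]
contact_force: [-0.2, -0.3, -3.9]
opening: 43.7
grasp_force: 30.0
```

{"name": "play_rows", "arguments": {
  "deltas": [
    [0, 0, -0.1, 0, 0, 0],
    [0, 0, -0.2, 0, 0, 0],
    [0, 0, -0.3, 0, 0, 0],
    [0, 0, -0.3, 0, 0, 0],
    [0, 0, -0.3, 0, 0, 0]
  ]
}}

```text
clock: 5.25
tcp_pos: [604.2, 59.7, 22.9]
eef_rot: [0.655, 0.756, 0.0, 0.0]
contact_force: [-0.6, -0.2, -3.7]
opening: 43.7
grasp_force: 30.0
```

{"name": "play_rows", "arguments": {
  "deltas": [
    [0, 0, -0.02, 0, 0, 0],
    [0, 0, -0.04, 0, 0, 0],
    [0, 0, -0.06, 0, 0, 0],
    [0, 0, -0.06, 0, 0, 0],
    [0, 0, -0.06, 0, 0, 0]
  ]
}}

```text
clock: 5.75
tcp_pos: [604.3, 59.7, 22.7]
eef_rot: [0.655, 0.756, 0.0, 0.0]
contact_force: [-4.2, -0.5, 5.6]
opening: 43.6
grasp_force: 30.0
```

{"name": "play_rows", "arguments": {
  "deltas": [
    [0, 0, 0, 0, 0, 0],
    [0, 0, 0, 0, 0, 0],
    [0, 0, 0, 0, 0, 0],
    [0, 0, 0, 0, 0, 0],
    [0, 0, 0, 0, 0, 0]
  ],
  "jaw": 1
}}

```text
clock: 6.25
tcp_pos: [604.0, 59.8, 21.7]
eef_rot: [0.655, 0.756, 0.0, 0.0]
contact_force: [-0.1, -0.0, 0.2]
opening: 80.3
grasp_force: 0.0
```

{"name": "play_rows", "arguments": {
  "deltas": [
    [0, 0, 0, 0, 0, 0],
    [0, 0, 0, 0, 0, 0],
    [0, 0, 1, 0, 0, 0],
    [0, 0, 3, 0, 0, 0],
    [0, 0, 6, 0, 0, 0]
  ]
}}

```text
clock: 6.75
tcp_pos: [602.6, 59.8, 81.5]
eef_rot: [0.655, 0.756, -0.001, -0.001]
contact_force: [0.5, -0.4, 0.9]
opening: 94.2
grasp_force: 0.0
```

{"name": "play_rows", "arguments": {
  "deltas": [
    [0, 0, 4, 0, 0, 0],
    [0, 0, 8, 0, 0, 0],
    [-3, 0.5, 9.1, 0, 0, 0],
    [-7, 1.2, 9.1, 0, 0, 0],
    [-11, 2, 9.1, 0, 0, 0]
  ]
}}

```text
clock: 7.25
tcp_pos: [493.4, 79.8, 174.3]
eef_rot: [0.655, 0.756, 0.001, 0.001]
contact_force: [0.5, -0.4, 0.4]
opening: 94.3
grasp_force: 0.0
```

{"name": "play_rows", "arguments": {
  "deltas": [
    [-3, 0.7, 0, 0, 0, 0],
    [-5.5, 1.2, 0, 0, 0, 0],
    [-7, 1.5, 0, 0, 0, 0],
    [-7, 1.5, 0, 0, 0, 0],
    [-7, 1.5, 0, 0, 0, 0]
  ]
}}

```text
clock: 7.75
tcp_pos: [424.6, 94.7, 173.7]
eef_rot: [0.655, 0.756, 0.001, 0.001]
contact_force: [-0.4, -0.3, 0.0]
opening: 94.2
grasp_force: 0.0
```

```bash
python3 - <<'E'
from h import *
s,p,d,c=look("w4")
print("apex top-cam",wproj((423.6,94.5,86),s,c))
p2,_=arm.snapshot("top");cv2.imwrite("pics/top1.png",p2)
cv2.imwrite("pics/m1.png",np.hstack([p[140:380,200:440],cv2.resize(p2[150:250,180:280],(240,240))]))
E
```

```text
t 7.75 tcp [424.6  94.7 173.7] yaw y 0.143 z [ 1.9e-03 -1.0e-04 -1.0e+00] F [-0.4 -0.3  0. ] open 94.2
apex top-cam [313.67292563 245.90869962]
```

View pics/m1.png

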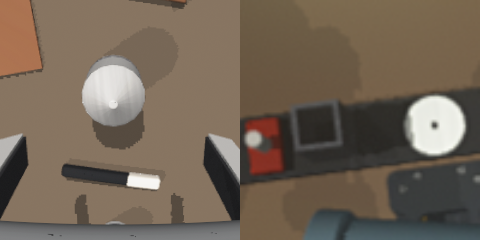

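D's apex is at (312,244) against a prediction of (314,246). It agrees within 1 mm, so I'll grasp it.

{"name": "play_rows", "arguments": {
  "deltas": [
    [0, 0.05, -4, 0, 0, 0],
    [0, 0.05, -8, 0, 0, 0],
    [0, 0.05, -12, 0, 0, 0],
    [0, 0.05, -14.6, 0, 0, 0],
    [0, 0.05, -15.6, 0, 0, 0]
  ]
}}

```text
clock: 8.35
tcp_pos: [422.3, 95.1, 14.1]
eef_rot: [0.655, 0.756, -0.002, -0.002]
contact_force: [-0.3, 0.5, 0.1]
opening: 94.1
grasp_force: 0.0
```

{"name": "play_rows", "arguments": {
  "deltas": [
    [0, 0, 0, 0, 0, 0],
    [0, 0, 0, 0, 0, 0],
    [0, 0, 0, 0, 0, 0],
    [0, 0, 0, 0, 0, 0],
    [0, 0, 0, 0, 0, 0]
  ],
  "jaw": -1
}}

```text
clock: 8.85
tcp_pos: [424.7, 95.3, 17.8]
eef_rot: [0.655, 0.756, 0.001, 0.001]
contact_force: [-0.1, 0.6, -0.8]
opening: 57.6
grasp_force: 0.0
```

{"name": "play_rows", "arguments": {
  "deltas": [
    [0, 0, 0, 0, 0, 0],
    [0, 0, 0, 0, 0, 0],
    [0, 0, 0, 0, 0, 0],
    [0, 0, 0, 0, 0, 0],
    [0, 0, 0, 0, 0, 0]
  ]
}}

```text
clock: 9.35
tcp_pos: [423.8, 95.2, 17.4]
eef_rot: [0.655, 0.756, -0.0, -0.0]
contact_force: [-2.4, -0.5, 5.7]
opening: 51.4
grasp_force: 30.0
```

{"name": "play_rows", "arguments": {
  "deltas": [
    [0, 0, 1, 0, 0, 0],
    [0, 0, 3, 0, 0, 0],
    [0, 0, 6, 0, 0, 0],
    [0, 0, 10, 0, 0, 0],
    [0, 0, 13, 0, 0, 0]
  ]
}}

```text
clock: 9.85
tcp_pos: [423.9, 95.3, 148.9]
eef_rot: [0.655, 0.756, 0.001, 0.001]
contact_force: [1.0, -0.5, -3.9]
opening: 51.4
grasp_force: 30.0
```

{"name": "play_rows", "arguments": {
  "deltas": [
    [2, 0.6, 0, 0, 0, 0],
    [5.5, 1.7, 0, 0, 0, 0],
    [9.5, 2.9, 0, 0, 0, 0],
    [13, 4, 0, 0, 0, 0],
    [15.5, 4.7, 0, 0, 0, 0]
  ]
}}

```text
clock: 10.35
tcp_pos: [580.3, 142.9, 146.4]
eef_rot: [0.655, 0.756, -0.0, -0.0]
contact_force: [-1.1, -0.1, -3.6]
opening: 51.8
grasp_force: 30.0
```

{"name": "play_rows", "arguments": {
  "deltas": [
    [0.9, 0.3, -1, 0, 0, 0],
    [1.3, 0.4, -2, 0, 0, 0],
    [1.3, 0.4, -3, 0, 0, 0],
    [1.3, 0.4, -3, 0, 0, 0],
    [1.3, 0.4, -3, 0, 0, 0]
  ]
}}

```text
clock: 10.85
tcp_pos: [590.9, 146.1, 116.4]
eef_rot: [0.655, 0.756, -0.0, -0.0]
contact_force: [-0.2, 0.1, -3.8]
opening: 51.5
grasp_force: 30.0
```

```bash
python3 - <<'E'
from h import *
s,p,d,c=look("w5")
print("apex expect",wproj(s["tcp_pos"]+[0,0,68.6],s,c),"1mm +row",wproj(s["tcp_pos"]+[-.14,1,68.6],s,c), "mark", wproj((591.9,146.7,10),s,c),"post",wproj((576,240,80),s,c))
E
```

```text
t 10.85 tcp [590.9 146.1 116.4] yaw y 0.143 z [-1.3e-03 -1.0e-04 -1.0e+00] F [-0.2  0.1 -3.8] open 51.5
apex expect [314.89902225 365.21393356] 1mm +row [314.90598802 362.85409738] mark [316.72075627 239.04402083] post [312.64337868 108.85260418]
```

View pics/w5.png

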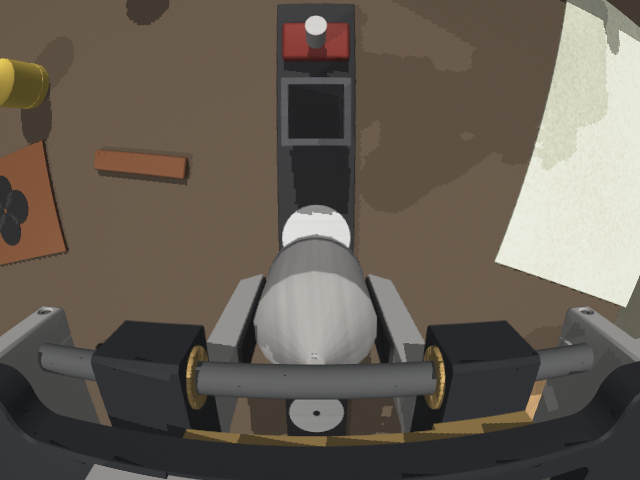

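```bash
cat >> h.py <<'E'
def wcloud(d,s,c):
    f=240/np.tan(np.radians(c["fov_y"]/2));v,u=np.mgrid[:480,:640];a=u-c["cx"];b=v-c["cy"];r=np.hypot(a,b)+1e-6;t=r/f
    P=np.stack([a/r*np.tan(t)*d,b/r*np.tan(t)*d,d],-1);E=c["hand_eye"];Q=R.from_quat(s["eef_rot"]).as_matrix()
    return (P@E[:3,:3].T+E[:3,3])   # tool frame
E
python3 - <<'E'
from h import *
c=arm.get_calibration("wrist")
s=arm.state()
for n,h,g in(("w3",72,12.5),("w5",86,17.4)):
    P=wcloud(np.load(n+".npy"),s,c)
    # tool frame: z down; tool x vs row, y closing. foot at tool z=g, apex at g-h
    q=P[230:440,240:400].reshape(-1,3);q=q[(abs(q[:,1])<30)&(abs(q[:,0])<45)]
    zt=g-h
    for lo in(0,5,10,20,30,40):
        b=q[(q[:,2]>zt+lo-2)&(q[:,2]<zt+lo+2)]
        if len(b)>3:print(n,lo,len(b),b.min(0).round(1),b.max(0).round(1))
    k=q[np.argmin(q[:,2])];print("top",k.round(1))
    b=q[(q[:,2]>zt+.3*h+3)&(q[:,2]<zt+.3*h+15)]
    if len(b)>10:
        A=np.c_[2*b[:,:2],np.ones(len(b))];x=np.linalg.lstsq(A,(b[:,:2]**2).sum(1),rcond=None)[0];print("circle",x[:2],np.sqrt(x[2]+x[0]**2+x[1]**2))
E
```

```text
w3 0 566 [ -6.4 -27.7 -61.5] [  9.9  29.9 -57.5]
w3 5 1151 [ -9.1 -28.7 -56.5] [  9.9  29.9 -52.5]
w3 10 1582 [-11.5 -29.5 -51.5] [ 14.4  29.9 -47.5]
w3 20 1873 [-19.7 -29.9 -41.5] [ 22.7  30.  -37.5]
w3 30 408 [ -7.7 -29.9 -31.5] [ 22.7  29.8 -27.5]
w3 40 348 [  4.6 -29.8 -21.5] [ 22.9  30.  -17.5]
top [  19.4  -14.4 -125.3]
circle [-5.84904443 -0.11822187] 28.00316512782035
w5 0 472 [ -0.4 -26.7 -70.6] [  9.8  29.3 -66.6]
w5 5 1030 [ -3.8 -27.2 -65.6] [ 10.1  29.9 -61.6]
w5 10 1564 [ -6.9 -28.  -60.6] [ 15.7  29.7 -56.6]
w5 20 2251 [-13.3 -29.8 -50.6] [ 23.7  29.9 -46.6]
w5 30 444 [ -8.4 -29.8 -40.6] [ 26.6  29.9 -36.6]
w5 40 339 [  4.6 -29.9 -30.6] [ 26.3  30.  -26.6]
top [  19.8   13.2 -125.6]
circle [-3.40280763  0.01557412] 29.135787396898248
```

Side-surface depth puts D's axis within 0.5 mm of the intended point, so I'll lower it straight.

{"name": "play_rows", "arguments": {
  "deltas": [
    [0, 0, -3, 0, 0, 0],
    [0, 0, -6, 0, 0, 0],
    [0, 0, -7.8, 0, 0, 0],
    [0, 0, -8.6, 0, 0, 0],
    [0, 0, -8.9, 0, 0, 0]
  ]
}}

```text
clock: 11.4
tcp_pos: [591.8, 146.2, 27.8]
eef_rot: [0.655, 0.756, -0.0, -0.0]
contact_force: [0.1, 0.5, -4.2]
opening: 51.0
grasp_force: 30.0
```

{"name": "play_rows", "arguments": {
  "deltas": [
    [0, 0, -0.03, 0, 0, 0],
    [0, 0, -0.06, 0, 0, 0],
    [0, 0, -0.09, 0, 0, 0],
    [0, 0, -0.12, 0, 0, 0],
    [0, 0, -0.12, 0, 0, 0]
  ]
}}

```text
clock: 11.9
tcp_pos: [592.5, 146.3, 27.5]
eef_rot: [0.655, 0.756, 0.0, 0.0]
contact_force: [0.2, -0.3, -1.6]
opening: 51.1
grasp_force: 30.0
```

{"name": "play_rows", "arguments": {
  "deltas": [
    [0, 0, -0.02, 0, 0, 0],
    [0, 0, -0.04, 0, 0, 0],
    [0, 0, -0.05, 0, 0, 0],
    [0, 0, -0.05, 0, 0, 0],
    [0, 0, -0.05, 0, 0, 0]
  ]
}}

```text
clock: 12.4
tcp_pos: [592.6, 146.3, 27.4]
eef_rot: [0.655, 0.756, 0.0, 0.0]
contact_force: [-2.0, -0.1, 5.9]
opening: 51.3
grasp_force: 30.0
```

{"name": "play_rows", "arguments": {
  "deltas": [
    [0, 0, 0, 0, 0, 0],
    [0, 0, 0, 0, 0, 0],
    [0, 0, 0, 0, 0, 0],
    [0, 0, 0, 0, 0, 0],
    [0, 0, 0, 0, 0, 0]
  ],
  "jaw": 1
}}

```text
clock: 12.9
tcp_pos: [591.9, 146.3, 26.0]
eef_rot: [0.655, 0.756, -0.0, -0.0]
contact_force: [0.0, 0.0, -0.8]
opening: 87.7
grasp_force: 0.0
```

{"name": "play_rows", "arguments": {
  "deltas": [
    [0, 0, 0, 0, 0, 0],
    [0, 0, 0, 0, 0, 0],
    [0, 0, 1, 0, 0, 0],
    [0, 0, 3, 0, 0, 0],
    [0, 0, 6, 0, 0, 0]
  ]
}}

```text
clock: 13.4
tcp_pos: [590.6, 146.1, 85.8]
eef_rot: [0.655, 0.756, -0.001, -0.001]
contact_force: [0.1, -0.1, -1.1]
opening: 93.9
grasp_force: 0.0
```

{"name": "play_rows", "arguments": {
  "deltas": [
    [0, 0, 4, 0, 0, 0],
    [0, 0, 8, 0, 0, 0],
    [-2, -2, 10, 0, 0, 0],
    [-3.5, -5.5, 10, 0, 0, 0],
    [-6, -9.5, 10, 0, 0, 0]
  ]
}}

```text
clock: 13.9
tcp_pos: [532.5, 50.7, 188.4]
eef_rot: [0.654, 0.756, 0.001, 0.002]
contact_force: [0.7, -1.3, -0.2]
opening: 94.2
grasp_force: 0.0
```

{"name": "play_rows", "arguments": {
  "deltas": [
    [-2, -3.5, -1, 0, 0, 0],
    [-4, -7, -2, 0, 0, 0],
    [-6.2, -10.2, -3, 0, 0, 0],
    [-8.2, -12.9, -4, 0, 0, 0],
    [-8.2, -12.9, -4, 0, 0, 0]
  ]
}}

```text
clock: 14.4
tcp_pos: [447.7, -79.5, 145.4]
eef_rot: [0.656, 0.754, -0.001, -0.001]
contact_force: [-0.3, 0.5, 0.3]
opening: 94.0
grasp_force: 0.0
```

```bash
python3 - <<'E'
from h import *
s,p,d,c=look("w6")
print("apex top-cam",wproj((450.2,-77.4,58),s,c).round(1))
g=wproj((450.2,-77.4,50),s,c).astype(int)
P=wcloud(d,s,c);W=P@R.from_quat(s["eef_rot"]).as_matrix().T+s["tcp_pos"]
w=W[g[1]-60:g[1]+60,g[0]-60:g[0]+60].reshape(-1,3);a=w[(w[:,2]>8)&(w[:,2]<62)];q=a[a[:,2]>43]
print("cone mean",q.mean(0).round(1),"mid",((a.min(0)+a.max(0))/2).round(1),a.max(0).round(1))
E
```

```text
t 14.4 tcp [447.7 -79.5 145.4] yaw y 0.139 z [-1.8e-03  2.0e-04 -1.0e+00] F [-0.3  0.5  0.3] open 94.0
apex top-cam [319.2 243.8]
cone mean [448.7 -76.7  48.7] mid [448.9 -78.1  33.4] [466.9 -60.3  58.7]
```

{"name": "play_rows", "arguments": {
  "deltas": [
    [0, 0.05, -4, 0, 0, 0],
    [0, 0.05, -8, 0, 0, 0],
    [0, 0.05, -11, 0, 0, 0],
    [0, 0.05, -12.5, 0, 0, 0],
    [0, 0.05, -13.2, 0, 0, 0]
  ]
}}

```text
clock: 14.95
tcp_pos: [450.0, -76.2, 13.2]
eef_rot: [0.654, 0.756, -0.0, -0.001]
contact_force: [-0.7, 0.7, 0.8]
opening: 94.2
grasp_force: 0.0
```

{"name": "play_rows", "arguments": {
  "deltas": [
    [0, 0, -0.3, 0, 0, 0],
    [0, 0, -0.6, 0, 0, 0],
    [0, 0, -0.7, 0, 0, 0],
    [0, 0, -0.7, 0, 0, 0],
    [0, 0, -0.7, 0, 0, 0]
  ],
  "jaw": -1
}}

```text
clock: 15.45
tcp_pos: [450.4, -77.4, 7.7]
eef_rot: [0.655, 0.756, 0.0, 0.001]
contact_force: [-0.3, 0.1, 1.5]
opening: 57.3
grasp_force: 0.0
```

{"name": "play_rows", "arguments": {
  "deltas": [
    [0, 0, 0, 0, 0, 0],
    [0, 0, 0, 0, 0, 0],
    [0, 0, 0, 0, 0, 0],
    [0, 0, 0, 0, 0, 0],
    [0, 0, 0, 0, 0, 0]
  ]
}}

```text
clock: 15.95
tcp_pos: [449.8, -77.3, 7.3]
eef_rot: [0.655, 0.756, -0.0, -0.0]
contact_force: [-1.8, 0.5, 2.3]
opening: 34.9
grasp_force: 30.0
```

{"name": "play_rows", "arguments": {
  "deltas": [
    [0, 0, 0, 0, 0, 0],
    [0, 0, 0, 0, 0, 0],
    [0, 0, 0, 0, 0, 0],
    [0, 0, 0, 0, 0, 0],
    [0, 0, 0, 0, 0, 0]
  ]
}}

```text
clock: 16.45
tcp_pos: [449.9, -77.3, 7.3]
eef_rot: [0.655, 0.756, -0.0, -0.0]
contact_force: [-3.9, -0.2, 5.0]
opening: 35.2
grasp_force: 30.0
```

{"name": "play_rows", "arguments": {
  "deltas": [
    [0, 0, 1, 0, 0, 0],
    [0, 0, 3, 0, 0, 0],
    [0, 0, 6, 0, 0, 0],
    [0, 0, 9, 0, 0, 0],
    [0, 0, 11, 0, 0, 0]
  ]
}}

```text
clock: 16.95
tcp_pos: [450.8, -77.3, 119.4]
eef_rot: [0.655, 0.756, 0.001, 0.001]
contact_force: [0.9, -0.0, -2.1]
opening: 35.1
grasp_force: 30.0
```

{"name": "play_rows", "arguments": {
  "deltas": [
    [2, 0.6, 0, 0, 0, 0],
    [5.5, 1.6, 0, 0, 0, 0],
    [9.5, 2.8, 0, 0, 0, 0],
    [13, 3.8, 0, 0, 0, 0],
    [15.5, 4.6, 0, 0, 0, 0]
  ]
}}

```text
clock: 17.45
tcp_pos: [606.8, -30.3, 117.1]
eef_rot: [0.655, 0.756, 0.0, 0.0]
contact_force: [-0.1, -0.0, -1.6]
opening: 35.2
grasp_force: 30.0
```

{"name": "play_rows", "arguments": {
  "deltas": [
    [0.8, 0.2, 0, 0, 0, 0],
    [1.2, 0.35, 0, 0, 0, 0],
    [1.2, 0.35, 0, 0, 0, 0],
    [1.2, 0.35, 0, 0, 0, 0],
    [1.2, 0.35, 0, 0, 0, 0]
  ]
}}

```text
clock: 17.95
tcp_pos: [616.2, -28.0, 117.2]
eef_rot: [0.655, 0.756, -0.0, -0.0]
contact_force: [-0.3, 0.2, -2.2]
opening: 35.4
grasp_force: 30.0
```

```bash
cat >> h.py <<'E'
def held(d,s,c,g,h):
    "x extent of straight side, tool frame: max x minus radius = centre"
    P=wcloud(d,s,c);q=P[200:440,240:400].reshape(-1,3)
    q=q[(abs(q[:,1])<5)&(abs(q[:,0])<45)&(q[:,2]>g-.68*h)&(q[:,2]<g-.35*h)];print("side x",np.percentile(q[:,0],[2,50,90,98,100]).round(1),len(q))
E
python3 - <<'E'
from h import *
s,p,d,c=look("w7")
held(d,s,c,7.5,58)
print([wproj((*m,10),s,c).round() for m in((616.9,-27.8),(604.1,60.9))])
for n,h,g in(("w3",72,12.5),("w5",86,17.4)):held(np.load(n+".npy"),s,c,g,h)
E
```

```text
t 17.95 tcp [616.2 -28.  117.2] yaw y 0.142 z [-3.e-04  1.e-04 -1.e+00] F [-0.3  0.2 -2.2] open 35.4
side x [15.7 16.4 16.8 17.  17.3] 321
[array([316., 239.]), array([316., 125.])]
side x [21.4 22.1 22.5 22.8 22.9] 392
side x [25.2 25.8 26.3 26.5 26.7] 465
```

View pics/w7.png

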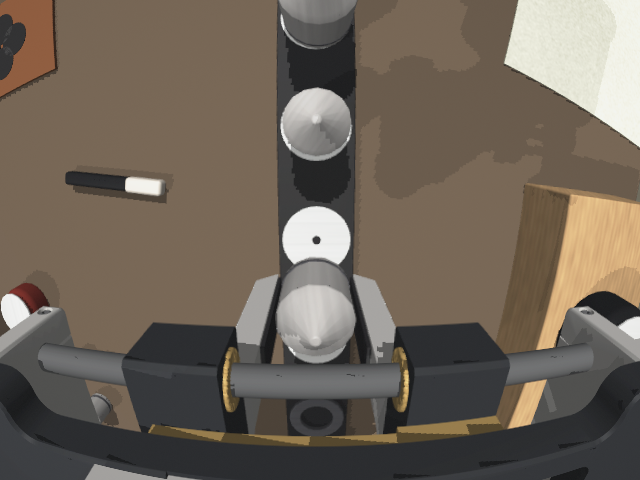

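C (316,120) and D stand on their marks. The target mark is at (316,239). B sits about 1 mm off in the grip, so I'll shift +1 mm in y and lower it.

{"name": "play_rows", "arguments": {
  "deltas": [
    [0, 0.1, -3, 0, 0, 0],
    [0, 0.1, -6, 0, 0, 0],
    [0, 0.1, -8.4, 0, 0, 0],
    [0, 0.1, -9.5, 0, 0, 0],
    [0, 0.1, -9.9, 0, 0, 0]
  ]
}}

```text
clock: 18.5
tcp_pos: [615.6, -26.6, 17.2]
eef_rot: [0.655, 0.756, -0.001, -0.002]
contact_force: [-7.6, 1.6, 11.3]
opening: 35.1
grasp_force: 30.0
```

{"name": "play_rows", "arguments": {
  "deltas": [
    [0, 0, -0.03, 0, 0, 0],
    [0, 0, -0.06, 0, 0, 0],
    [0, 0, -0.09, 0, 0, 0],
    [0, 0, -0.12, 0, 0, 0],
    [0, 0, -0.12, 0, 0, 0]
  ]
}}

```text
clock: 19.0
tcp_pos: [617.2, -26.8, 17.3]
eef_rot: [0.655, 0.756, 0.0, 0.0]
contact_force: [0.4, 0.3, -2.0]
opening: 35.1
grasp_force: 30.0
```

{"name": "play_rows", "arguments": {
  "deltas": [
    [0, 0, -0.02, 0, 0, 0],
    [0, 0, -0.03, 0, 0, 0],
    [0, 0, -0.04, 0, 0, 0],
    [0, 0, -0.04, 0, 0, 0],
    [0, 0, -0.04, 0, 0, 0]
  ]
}}

```text
clock: 19.5
tcp_pos: [617.2, -26.8, 17.3]
eef_rot: [0.655, 0.756, 0.0, 0.0]
contact_force: [-2.6, 1.3, 5.5]
opening: 35.3
grasp_force: 30.0
```

{"name": "play_rows", "arguments": {
  "deltas": [
    [0, 0, 0, 0, 0, 0],
    [0, 0, 0, 0, 0, 0],
    [0, 0, 0, 0, 0, 0],
    [0, 0, 0, 0, 0, 0],
    [0, 0, 0, 0, 0, 0]
  ],
  "jaw": 1
}}

```text
clock: 20.0
tcp_pos: [616.9, -26.7, 16.4]
eef_rot: [0.655, 0.756, -0.0, -0.0]
contact_force: [0.9, -0.4, -1.0]
opening: 72.0
grasp_force: 0.0
```

{"name": "play_rows", "arguments": {
  "deltas": [
    [0, 0, 0, 0, 0, 0],
    [0, 0, 0, 0, 0, 0],
    [0, 0, 1, 0, 0, 0],
    [0, 0, 3, 0, 0, 0],
    [0, 0, 6, 0, 0, 0]
  ]
}}

```text
clock: 20.5
tcp_pos: [615.6, -26.5, 76.2]
eef_rot: [0.655, 0.756, -0.001, -0.001]
contact_force: [0.8, -0.0, -0.3]
opening: 94.0
grasp_force: 0.0
```

{"name": "play_rows", "arguments": {
  "deltas": [
    [0, 0, 4, 0, 0, 0],
    [-1, -1, 7, 0, 0, 0],
    [-3.9, -4, 7, 0, 0, 0],
    [-6.9, -7.2, 7, 0, 0, 0],
    [-9.9, -10.2, 7, 0, 0, 0]
  ]
}}

```text
clock: 21.0
tcp_pos: [517.2, -129.7, 147.8]
eef_rot: [0.654, 0.756, 0.0, 0.001]
contact_force: [0.4, -1.0, -0.2]
opening: 94.1
grasp_force: 0.0
```

{"name": "play_rows", "arguments": {
  "deltas": [
    [-3, -3.3, 0, 0, 0, 0],
    [-6, -6.5, 0, 0, 0, 0],
    [-9, -9.7, 0, 0, 0, 0],
    [-11.2, -12.2, 0, 0, 0, 0],
    [-12, -13, 0, 0, 0, 0]
  ]
}}

```text
clock: 21.5
tcp_pos: [396.6, -260.7, 147.5]
eef_rot: [0.656, 0.755, -0.0, 0.001]
contact_force: [0.3, 1.1, -0.1]
opening: 93.9
grasp_force: 0.0
```

```bash
python3 - <<'E'
from h import *
s,p,d,c=look("w8")
print("apex top-cam",wproj((398.2,-258.9,44),s,c).round(1))
g=wproj((398.2,-258.9,38),s,c).astype(int)
P=wcloud(d,s,c);W=P@R.from_quat(s["eef_rot"]).as_matrix().T+s["tcp_pos"]
w=W[g[1]-35:g[1]+35,g[0]-35:g[0]+35].reshape(-1,3);a=w[(w[:,2]>8)&(w[:,2]<50)];q=a[a[:,2]>33]
print("cone mean",q.mean(0).round(1),"mid",((a.min(0)+a.max(0))/2).round(1),a.max(0).round(1))
E
```

```text
t 21.5 tcp [ 396.6 -260.7  147.5] yaw y 0.14 z [ 9.0e-04 -1.4e-03 -1.0e+00] F [ 0.3  1.1 -0.1] open 93.9
apex top-cam [317.5 238.4]
cone mean [ 396.6 -259.2   37. ] mid [ 397.1 -259.9   26.4] [ 411.2 -245.9   44.7]
```

View pics/w8.png

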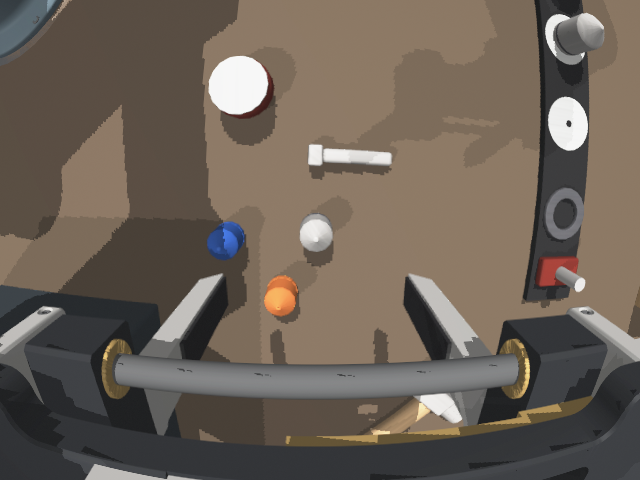

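Steel A is at (316,235), with blue (226,241), orange (281,297) and the bolt (350,157) nearby. A fully open finger would come too close to the blue one, so I'll preset the opening to about 60 mm before descending.

{"name": "play_rows", "arguments": {
  "deltas": [
    [0, 0, 0, 0, 0, 0],
    [0, 0, 0, 0, 0, 0],
    [0, 0, -2, 0, 0, 0],
    [0, 0, -5, 0, 0, 0],
    [0, 0, -8, 0, 0, 0]
  ],
  "jaw": 0.28
}}

```text
clock: 22.05
tcp_pos: [399.3, -258.0, 66.1]
eef_rot: [0.654, 0.757, 0.0, 0.001]
contact_force: [0.4, -0.5, -0.1]
opening: 60.5
grasp_force: 0.0
```

{"name": "play_rows", "arguments": {
  "deltas": [
    [0, 0, -2, 0, 0, 0],
    [0, 0, -3.5, 0, 0, 0],
    [0, 0, -4.6, 0, 0, 0],
    [0, 0, -5.4, 0, 0, 0],
    [0, 0, -5.8, 0, 0, 0]
  ]
}}

```text
clock: 22.55
tcp_pos: [398.2, -258.3, 8.1]
eef_rot: [0.654, 0.756, 0.0, -0.0]
contact_force: [-0.4, -0.5, 0.2]
opening: 60.4
grasp_force: 0.0
```

{"name": "play_rows", "arguments": {
  "deltas": [
    [0, 0, -0.1, 0, 0, 0],
    [0, 0, -0.2, 0, 0, 0],
    [0, 0, -0.3, 0, 0, 0],
    [0, 0, -0.3, 0, 0, 0],
    [0, 0, -0.3, 0, 0, 0]
  ],
  "jaw": -1
}}

```text
clock: 23.05
tcp_pos: [398.0, -259.0, 5.9]
eef_rot: [0.655, 0.756, -0.0, 0.0]
contact_force: [-0.4, 1.2, 0.7]
opening: 26.9
grasp_force: 30.0
```

{"name": "play_rows", "arguments": {
  "deltas": [
    [0, 0, 0, 0, 0, 0],
    [0, 0, 0, 0, 0, 0],
    [0, 0, 0, 0, 0, 0],
    [0, 0, 0, 0, 0, 0],
    [0, 0, 0, 0, 0, 0]
  ]
}}

```text
clock: 23.55
tcp_pos: [398.0, -258.9, 5.8]
eef_rot: [0.655, 0.756, -0.0, 0.0]
contact_force: [-2.4, 0.0, 4.3]
opening: 27.1
grasp_force: 30.0
```

{"name": "play_rows", "arguments": {
  "deltas": [
    [0, 0, 1, 0, 0, 0],
    [0, 0, 3, 0, 0, 0],
    [0, 0, 6, 0, 0, 0],
    [0, 0, 9, 0, 0, 0],
    [0, 0, 11, 0, 0, 0]
  ]
}}

```text
clock: 24.05
tcp_pos: [398.5, -259.0, 117.8]
eef_rot: [0.655, 0.756, 0.0, 0.001]
contact_force: [-0.3, -0.2, -1.6]
opening: 27.0
grasp_force: 30.0
```

{"name": "play_rows", "arguments": {
  "deltas": [
    [2, 1.2, 0, 0, 0, 0],
    [5.5, 3.4, 0, 0, 0, 0],
    [9.3, 5.8, 0, 0, 0, 0],
    [13, 8, 0, 0, 0, 0],
    [16.5, 10.2, 0, 0, 0, 0]
  ]
}}

```text
clock: 24.55
tcp_pos: [564.2, -155.3, 115.6]
eef_rot: [0.655, 0.756, 0.0, -0.0]
contact_force: [0.4, 0.1, -1.8]
opening: 27.3
grasp_force: 30.0
```

{"name": "play_rows", "arguments": {
  "deltas": [
    [3, 1.8, 0, 0, 0, 0],
    [5.2, 3.2, 0, 0, 0, 0],
    [6.4, 4, 0, 0, 0, 0],
    [6.7, 4.1, 0, 0, 0, 0],
    [6.7, 4.1, 0, 0, 0, 0]
  ]
}}

```text
clock: 25.05
tcp_pos: [629.4, -115.9, 115.3]
eef_rot: [0.655, 0.756, -0.0, -0.0]
contact_force: [0.5, 0.4, -0.8]
opening: 27.0
grasp_force: 30.0
```

```bash
python3 - <<'E'
from h import *
s,p,d,c=look("w9")
held(d,s,c,6.1,44)
print([wproj((*m,10),s,c).round() for m in((629.6,-115.3),(616.9,-27.8))])
E
```

```text
t 25.05 tcp [ 629.4 -115.9  115.3] yaw y 0.143 z [-8.e-04  1.e-04 -1.e+00] F [ 0.5  0.4 -0.8] open 27.0
side x [11.6 12.4 12.8 13.1 13.3] 235
[array([316., 239.]), array([315., 126.])]
```

View pics/w9.png

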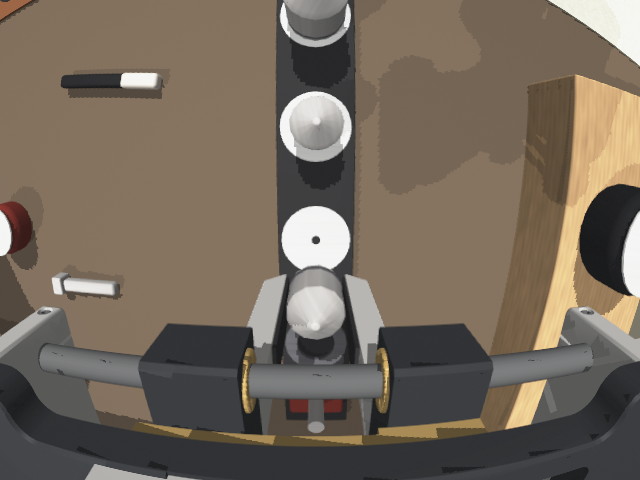

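B is on its mark at (316,126), and the last mark is at (316,239). I'll correct about +1.5 mm in y and lower A.

{"name": "play_rows", "arguments": {
  "deltas": [
    [0, 0.15, -3, 0, 0, 0],
    [0, 0.15, -6, 0, 0, 0],
    [0, 0.15, -8.2, 0, 0, 0],
    [-0.04, 0.15, -9.2, 0, 0, 0],
    [-0.04, 0.15, -9.6, 0, 0, 0]
  ]
}}

```text
clock: 25.6
tcp_pos: [628.3, -114.7, 18.6]
eef_rot: [0.655, 0.755, -0.0, -0.001]
contact_force: [-0.6, -0.3, -0.1]
opening: 26.8
grasp_force: 30.0
```

{"name": "play_rows", "arguments": {
  "deltas": [
    [0, 0, -0.1, 0, 0, 0],
    [0, 0, -0.2, 0, 0, 0],
    [0, 0, -0.28, 0, 0, 0],
    [0, 0, -0.34, 0, 0, 0],
    [0, 0, -0.36, 0, 0, 0]
  ]
}}

```text
clock: 26.1
tcp_pos: [629.8, -114.3, 16.4]
eef_rot: [0.655, 0.756, 0.0, 0.0]
contact_force: [0.0, 0.8, -0.9]
opening: 26.9
grasp_force: 30.0
```

{"name": "play_rows", "arguments": {
  "deltas": [
    [0, 0, -0.02, 0, 0, 0],
    [0, 0, -0.04, 0, 0, 0],
    [0, 0, -0.06, 0, 0, 0],
    [0, 0, -0.06, 0, 0, 0],
    [0, 0, -0.06, 0, 0, 0]
  ]
}}

```text
clock: 26.6
tcp_pos: [629.7, -114.2, 15.9]
eef_rot: [0.655, 0.756, 0.0, 0.0]
contact_force: [-1.7, 1.6, 4.4]
opening: 27.3
grasp_force: 30.0
```

Touchdown. Next I'll release, lift and back away towards the robot for a check.

{"name": "play_rows", "arguments": {
  "deltas": [
    [0, 0, 0, 0, 0, 0],
    [0, 0, 0, 0, 0, 0],
    [0, 0, 0, 0, 0, 0],
    [0, 0, 0, 0, 0, 0],
    [0, 0, 0, 0, 0, 0]
  ],
  "jaw": 1
}}

```text
clock: 27.1
tcp_pos: [629.5, -114.2, 15.2]
eef_rot: [0.655, 0.756, -0.0, -0.0]
contact_force: [-0.6, 0.1, -0.5]
opening: 63.6
grasp_force: 0.0
```

{"name": "play_rows", "arguments": {
  "deltas": [
    [0, 0, 0, 0, 0, 0],
    [0, 0, 0, 0, 0, 0],
    [0, 0, 1, 0, 0, 0],
    [0, 0, 3, 0, 0, 0],
    [0, 0, 6, 0, 0, 0]
  ]
}}

```text
clock: 27.6
tcp_pos: [628.3, -113.8, 74.9]
eef_rot: [0.655, 0.756, -0.001, -0.002]
contact_force: [0.1, 0.1, -0.9]
opening: 93.6
grasp_force: 0.0
```

{"name": "play_rows", "arguments": {
  "deltas": [
    [0, 0, 4, 0, 0, 0],
    [0, 0, 8, 0, 0, 0],
    [0, -2, 12, 0, 0, 0],
    [-2, -5, 13, 0, 0, 0],
    [-5, -8, 13, 0, 0, 0]
  ]
}}

```text
clock: 28.1
tcp_pos: [581.3, -195.7, 209.9]
eef_rot: [0.654, 0.756, 0.001, 0.004]
contact_force: [0.2, -0.9, -0.6]
opening: 94.3
grasp_force: 0.0
```

{"name": "play_rows", "arguments": {
  "deltas": [
    [-3, -3.5, 0, 0, 0, 0],
    [-6, -7, 0, 0, 0, 0],
    [-9, -10.5, 0, 0, 0, 0],
    [-12, -14, 0, 0, 0, 0],
    [-15, -17.5, 0, 0, 0, 0]
  ]
}}

```text
clock: 28.6
tcp_pos: [428.2, -370.5, 206.4]
eef_rot: [0.655, 0.756, -0.0, 0.001]
contact_force: [0.9, -0.4, 0.7]
opening: 94.1
grasp_force: 0.0
```

```bash
python3 - <<'E'
from h import *
M=dict(D=(591.9,146.7,86),C=(604.1,60.9,72),B=(616.9,-27.8,58),A=(629.6,-115.3,44))
print(arm.state()["clock"],arm.state()["tcp_pos"])
out=[]
for n in("top","scene"):
    p,d=arm.snapshot(n);c=arm.get_calibration(n);W=cloud(n,d,c).reshape(-1,3)
    for k,(x,y,h) in M.items():
        w=W[(np.hypot(W[:,0]-x,W[:,1]-y)<34)];q=w[(w[:,2]>10+.73*h)&(w[:,2]<h+16)];a=w[w[:,2]>20]
        print(n,k,"cone err",(q.mean(0)[:2]-(x,y)).round(1),"mid err",((a.min(0)+a.max(0))[:2]/2-(x,y)).round(1),"top z",a[:,2].max().round(1))
    out.append(p)
cv2.imwrite("pics/fin.png",np.hstack([cv2.resize(out[0][140:260,180:460],(400,172)),cv2.resize(out[1][210:382,180:460],(400,246))[:172]]))
cv2.imwrite("pics/fin.png",cv2.resize(out[1][200:400,180:480],None,fx=2,fy=2))
E
```

```text
28.6 [ 428.22959352 -370.47270121  206.41051211]
top D cone err [ 0.2 -1.5] mid err [ 1.  -0.7] top z 97.9
top C cone err [-0.1 -1. ] mid err [ 0.5 -0.5] top z 84.4
top B cone err [0.1 0.2] mid err [1.2 0.5] top z 69.6
top A cone err [0.9 0.7] mid err [0.5 0.4] top z 55.2
scene D cone err [ 9.2 -5.6] mid err [ 5.6 -0.7] top z 97.7
scene C cone err [ 7.6 -4.4] mid err [ 4.5 -1.3] top z 85.2
scene B cone err [ 6.9 -2.4] mid err [ 4.8 -0.8] top z 71.2
scene A cone err [ 5.1 -0.8] mid err [2.8 0.2] top z 54.8
```

View pics/fin.png

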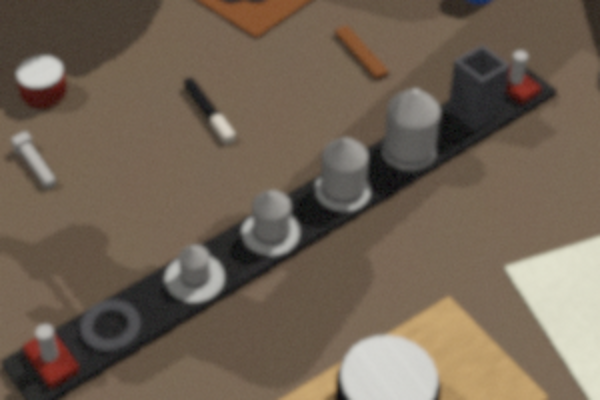

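All four stand upright and centred to about 1 mm in the top view, tallest (412,125) next to the post down to shortest (194,265).

```bash
python3 -c "
from bench import arm
print(arm.hand_in())"
```

```text
the job is handed in; nothing more can be done
None
```

I stood the four steel finials upright on the four marks, tallest next to the post down to shortest farthest away, each within about 1.5 mm of its mark's centre in the top view, and handed the job in at about 29 s.

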